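# Draw a core insert out of a deep mould pocket with the extractor key

## Robot

A 6-joint arm with a two-finger parallel gripper is mounted at the origin on a cart in front of the work surface, level with it; the furniture and walls round the work are solid. World frame = base frame: x ahead of the robot, y to its left, z up, the work surface at z = 0. Lengths are in mm, angles in rad, forces in N, time in s.
With the tool pointing down it reaches from about 250 to 775 mm from the base axis. Payload 4 kg.
Tool frame: the origin (TCP) lies between the finger pads; the fingertips stand 14 mm ahead of it and the grasp point (between the pads) lies 5 mm behind it (arm.nose_length is the distance from the TCP to the fingertips, in mm); z points along the fingers, y is the direction in which the jaws open and shut (so a half turn about z gives the same grasp; the last joint's range is limited). The gripper opens to 85 mm and grips with 20 to 120 N. Pads are 22 mm wide; open, the fingers measure 114 mm over their backs; the gripper's body (76 mm by 85 mm) begins 54 mm behind the grasp point. The pads swing forward as they close: fully open they stand 13 mm farther back than shut.
Start: joints at [1.149, 0.087, 1.371, -0, 1.684, -0.103], TCP at [172.394, 522.299, 245.341] pointing down, gripper open.
Joint ranges: [-3.1, 3.1], [-0.76, 2.03], [0.27, 2.55], [-1.08, 4.22], [0.17, 2.65], [-2.57, 2.57]. Speed limits (rad/s): [2.79, 2.79, 3.14, 3.14, 3.14, 3.14].

## Interface

Orientations are given as a unit quaternion [w, x, y, z].
In Python, from station import arm, eyes gives the robot as it stands.
- The arm moves only by the shell command python3 -m crank 'ROWS' [FORCE]. ROWS is JSON, a list of rows, each an object with "turn": the turn, a rotation vector about the world's x, y, z in rad, a list of three; "translation": the shift along the world's x, y, z in mm, a list of three; "grip": the opening, from 0 (shut) to 1 (fully open). In form: [{"turn": [rx, ry, rz], "translation": [tx, ty, tz], "grip": grip}, ...]. A call has exactly 8 rows; each row shifts and turns the commanded pose from where the row before left it; what a row does not reach is not made up. A row lasts 1/8 s, in which the tool goes at most 62.5 mm and 10.7 degrees, less where a joint would pass 70% of its speed; a pose out of reach is approached as far as the arm can. A call with a gripper value outside its range is refused whole. The fingers move at their own pace and stop on an object; FORCE is the grip in N (left out, the last holds). Time passes only in rows, so rows that do not move let the fingers close, or fill a call up. It gives the time, the measured TCP pose, the force and the opening at its end, in the units of the state.
- arm.state(): the state, without advancing time (a new reading comes with each control period).
- eyes.camera(name): name is "scene" or "top" or "wrist"; returns the picture (480x640x3 uint8, blue, green, red); there is no depth.
- eyes.calibration(name): a dict with "mtx" (3x3 intrinsics, pixels), "rvec" (rotation vector, rad) and "tvec" (3), from world to camera coordinates, as OpenCV has them. Camera axes: x right, y down, z forward; pixel columns grow to the right and rows downward; lengths in mm; the calibration is good to about 2 mm. The wrist camera is an equidistant fisheye: a pixel r from the principal point sees the ray r / f radians off the axis. A picture is of the moment at which its call begins: read the wrist's pose just before it. calibration takes no time and is no camera call; for the wrist camera it gives the pose at the moment of the call.
- arm.finish_job(): hands the job in, once; it reports no verdict.
The state is a dict: "t": time; "qpos": joint angles; "joint_velocities": joint speeds; "joint_efforts": joint torques, N m; "tcp_pos": TCP position; "tcp_rot": TCP orientation; "force": force on the tool from outside, world axes, zero at the start; "moment": the same for the moment, N m; "width": finger opening in mm.
Only numpy, scipy, OpenCV 4.12 (cv2) and the standard library are available. Lean on these libraries where they do the work, as an engineer would, in place of code of your own. Each camera call takes 0.05 s, during which the arm holds its last target. There are 200 camera calls.

## Task

Take the red-handled extractor key from its stand and use it to pull the brass core insert out of the deep pocket in the steel block: put its foot through the slot, press lightly against the spring until the foot can turn, make a quarter turn and let it spring up so that it locks. Draw the insert out, set it down gently and upright in the black bin with the key left locked and standing in it, and let go. Never press or pull hard, and leave the oiler and the tape measure where they are.

Things in the scene. Friction and masses are not known exactly. Their poses are not given: they have to be found in the camera images.
- key_grip (a point): centre of the extractor key's flat red handle: 36 mm wide along its x, 14 mm thick along its y (grip across the 14 mm), 44 mm tall. The key is 140 mm tall, 80 g, and starts upright in a small blue stand (socket top 60 mm, foot of the key 20 mm above the bench, 1 to 1.5 mm of play); pull it straight up. Below the handle is a 10 mm round shank.
- key_foot (a point): centre of the underside of the key's foot, 118 mm below key_grip. The foot is a flat cross-bar, 30 mm along the key's x, 14 mm along its y, 8 mm thick (its lowest 2.5 mm is 26 x 10 mm).
- insert_top (a point): centre of the top rim of the brass insert (3 mm walls). Inside it a 10 mm thick dark steel plate, set 0 to 14 mm below the rim, differently each time and not measured (feel for it), has a slot 36 mm along x by 20 mm along y. After a quarter turn, either way, notches across the slot (20 mm wide, 4 mm deep) under the plate hold the bar; the locked foot's underside is 14 mm below the plate's top.
- insert: loose brass insert, 50 x 50 x 46 mm, 0.26 to 0.38 kg; origin at the centre of its underside, axes as insert_top. Starts on the pocket's floor, top 55 mm below pocket_mouth, 1.5 mm of play each side. Its orange sprung plunger, 9 mm below the steel plate's top, pushes up 1.2 N at first touch, then 1.2 N per mm: pushed 9 mm (12 N) the bar can turn under the plate; rigid stop at 10.5 mm (14 N).
- key: the extractor key; origin at the centre of the underside of its foot, x along the cross-bar and the width of the handle, z up along the shank.
- pocket_mouth (a point): centre of the pocket at the top face of the fixed steel block, 109 mm above the bench. The block is 92 x 92 mm, the pocket 53 x 53 mm and straight, with its floor 8 mm above the bench; sides along its x and y.
- block: the fixed steel block, origin under its centre.
- bin: open black parts bin, fixed, origin under its centre: about 275 mm along its x, 215 mm along its y, walls 82 mm high, inside floor (240 x 184 mm) 3 mm above the bench.
- oiler: cream oiler bottle, 56 mm across, 126 mm tall, loose; bystander, origin under its centre.
- tape: grey and yellow tape measure, 64 x 80 x 30 mm, loose; bystander, origin under its centre.
Mind the look-alikes: they are no part of the job. There is more than one size of the block; the job needs the largest. What is shaped like the key but turquoise is not meant.

How it is judged (in metres and radians):
On the way, in this order (a step that is already met when the one before it is completed fails the run):
1. the key's bar is under the plate and turned a quarter turn across the slot while the insert is still down in the pocket (angle between the x axis of key and the y axis of insert, either way round below 0.25 rad and z of key_foot in the frame of insert between 0.006 and 0.0335 m and horizontal distance between insert and block below 0.006 m and height (world z) of insert below 0.03 m), for 0.1 s.
2. the insert is drawn right out above the block, hanging on the turned key (height (world z) of insert above 0.11 m and angle between the x axis of key and the y axis of insert, either way round below 0.25 rad and z of key_foot in the frame of insert between 0.006 and 0.0335 m), for 0.1 s.
At the end, for the whole second after the job is handed in: The insert stands upright (within 0.1 rad) and at rest on the floor of the black bin, anywhere inside its walls, with the key still locked in it (turned across the slot within 0.25 rad, its foot under the plate) and standing (within 0.3 rad of vertical), released (x of insert in the frame of bin between -0.095 and 0.095 m and y of insert in the frame of bin between -0.068 and 0.068 m and height (world z) of insert below 0.008 m and angle between insert's own z axis and vertical below 0.1 rad and angle between key's own z axis and vertical below 0.3 rad and linear speed of insert below 0.02 m/s and linear speed of key below 0.03 m/s and angle between the x axis of key and the y axis of insert, either way round below 0.25 rad and z of key_foot in the frame of insert between 0.006 and 0.0335 m); the robot touches nothing.
It fails at once if the key is pressed, pulled or forced against the insert with more than 30 N in all (contact force between key and insert above 30 N).
It fails at once if the key is forced against the block with more than 20 N, or the insert is pressed, wedged or forced in the pocket with more than 28 N (contact force between key and block above 20 N or contact force between insert and block above 28 N).
It fails at once if the insert is dropped or slammed into the bin, more than 35 N (contact force between insert and bin above 35 N).
It fails at once if the oiler or the tape measure is moved by more than 20 mm (distance of any of oiler, tape from where it was at the start of the episode above 0.02 m).
It also fails if it takes over 69 s, if anything falls off the work surface, if the arm or the gripper's body presses on something with over 40 N, if the wrist force passes 120 N, or if a joint passes its speed limit or range.

## Working session

There is one attempt and no reset: what is moved stays moved. The work goes in short steps, Python scripts to look and compute and a shell command to move; the robot and the scene stay as the last step left them, time stands still between calls to the robot, and variables do not carry over. Pictures are saved under pics/ and viewed, about 8 in all and at most 12, crops included, and the job is handed in when it is done.

```bash
ls; mkdir -p pics; python3 - <<'E'
from station import arm, eyes
import cv2,numpy as np
s=arm.state();print(s)
a=eyes.camera("scene");b=eyes.camera("top")
cv2.imwrite("pics/scene0.png",a);cv2.imwrite("pics/top0.png",b)
for n in("scene","top","wrist"):print(n,eyes.calibration(n))
E
```

```text
pics
{'t': 0.0, 'qpos': array([ 1.14893768e+00,  8.79683507e-02,  1.37227513e+00, -4.18624097e-06,
        1.68358334e+00, -1.03072386e-01]), 'joint_velocities': array([ 7.60628255e-04, -5.92962562e-04, -1.92774302e-04,  1.48524840e-03,
       -9.41794225e-04,  7.37531786e-05]), 'joint_efforts': array([ 5.84090685e-05, -3.51872456e+01, -3.13269782e+01, -1.11554652e-05,
        1.07262857e-02, -7.48103275e-06]), 'tcp_pos': array([172.17709473, 521.86437701, 244.12119653]), 'tcp_rot': array([-2.87831271e-04,  1.58719189e-01,  9.87323134e-01, -1.07936270e-03]), 'force': array([ 0.30682463, -0.16704282, -0.2140223 ]), 'moment': array([0.01509151, 0.01918183, 0.02116051]), 'width': 84.96720888583279}
scene {'mtx': array([[595.13979637,   0.        , 317.95889908],
       [  0.        , 595.13979637, 238.92065858],
       [  0.        ,   0.        ,   1.        ]]), 'rvec': array([ 2.17617996, -0.79469786,  0.34000437]), 'tvec': array([-425.2712639 ,  341.55786112, 1025.18967355])}
top {'mtx': array([[435.40008105,   0.        , 318.28088694],
       [  0.        , 435.40008105, 232.52102721],
       [  0.        ,   0.        ,   1.        ]]), 'rvec': array([ 2.12302647, -2.14859453,  0.19477244]), 'tvec': array([ 17.32408777, 548.13367322, 909.64644802])}
wrist {'mtx': array([[371.64829954,   0.        , 314.07241843],
       [  0.        , 371.64829954, 239.5828966 ],
       [  0.        ,   0.        ,   1.        ]]), 'rvec': array([-2.34796638, -1.69775236, -0.24429871]), 'tvec': array([-550.20038055,  -36.47671826,  378.91400794])}
```

View pics/top0.png

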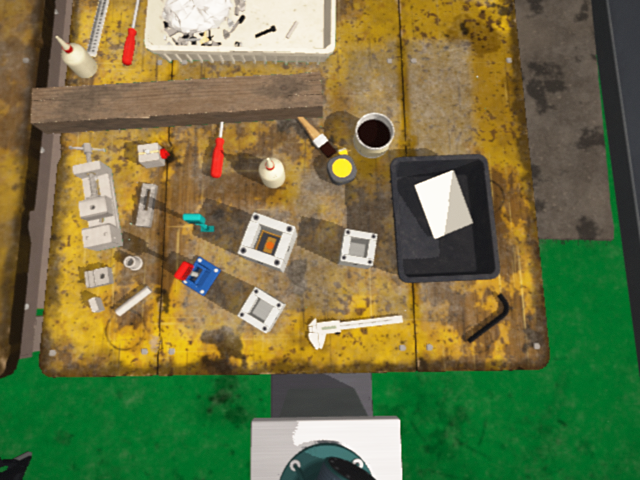

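View pics/scene0.png

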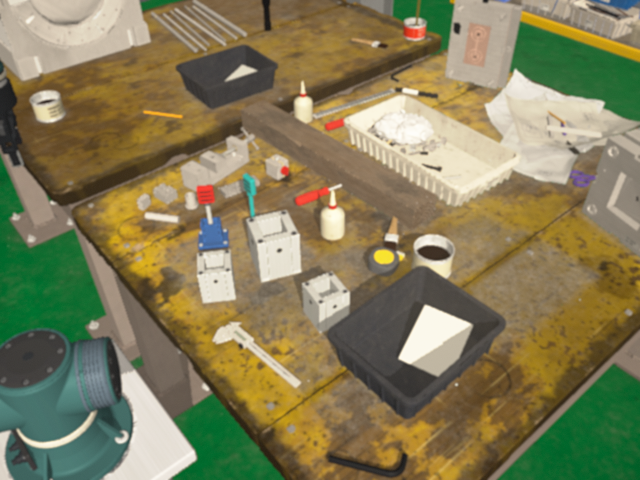

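The top view shows the red key at (185,270) in the blue stand at (200,275). The large block is at (268,240), with the orange plunger visible, and the bin is at (445,218) with a white object in it. The oiler is at (272,172) and the tape at (342,167). The turquoise decoy is near (200,222).

```bash
cat > h.py <<'E'
import cv2,numpy as np
from station import arm,eyes
def ray(n,uv,c):
    K=c["mtx"];R=cv2.Rodrigues(c["rvec"])[0];t=c["tvec"].reshape(3)
    uv=np.atleast_2d(np.float64(uv));d=np.c_[(uv[:,0]-K[0,2])/K[0,0],(uv[:,1]-K[1,2])/K[1,1],np.ones(len(uv))]
    if n=="wrist":
        r=np.hypot(d[:,0],d[:,1]);k=np.sinc(r/np.pi);d=np.c_[d[:,0]*k,d[:,1]*k,np.cos(r)]
    return -R.T@t,d@R
def onz(n,uv,z,c=None):
    o,d=ray(n,uv,c or eyes.calibration(n));return o+d*((z-o[2])/d[:,2])[:,None]
def blobs(m,amin=30):
    cs,_=cv2.findContours(m.astype(np.uint8)*255,cv2.RETR_EXTERNAL,cv2.CHAIN_APPROX_NONE)
    return sorted([c for c in cs if cv2.contourArea(c)>amin],key=cv2.contourArea,reverse=True)
def rect(pts):
    (c,s,a)=cv2.minAreaRect(np.float32(pts[:,:2]));return np.round(c,1),np.round(s,1),round(a,1)
E
python3 - <<'E'
from h import *
im=cv2.imread("pics/top0.png");hsv=cv2.cvtColor(im,cv2.COLOR_BGR2HSV)
H,S,V=[hsv[...,i].astype(int) for i in range(3)]
roi=np.zeros(H.shape,bool);roi[185:345,165:395]=1
for nm,m,z in(("red",((H<8)|(H>172))&(S>150)&(V>120)&roi,138),("blue",(H>100)&(H<125)&(S>120)&roi,60),("white",(S<60)&(V>165)&roi,109)):
    for c in blobs(m,40)[:4]:
        p=onz("top",c.reshape(-1,2),z);print(nm,cv2.boundingRect(c),rect(p))
for nm,uv,z in(("bin",[(391,158),(488,154),(498,278),(400,282)],82),("oiler",[(272,172)],60),("tape",[(342,167)],30),("white item",[(415,180),(462,171),(472,222),(438,237)],30)):
    p=onz("top",uv,z);print(nm,p.round(0)[:,:2].tolist(),p.mean(0).round())
m=np.hstack([cv2.resize(im[185:345,165:325],None,fx=4,fy=4,interpolation=2)[:600],]);
cv2.imwrite("pics/crop0.png",m)
E
```

```text
red (174, 261, 19, 19) (array([460.4, 275.9]), array([24.4, 38.2]), 57.9)
blue (186, 257, 35, 39) (array([455.5, 261.2]), array([56.4, 64.1]), 57.9)
white (238, 212, 59, 61) (array([520.6, 114.7]), array([103.6,  97.6]), 69.2)
white (237, 287, 49, 46) (array([382.6, 127.4]), array([72.6, 68.6]), 58.5)
white (340, 229, 37, 37) (array([506.6, -70. ]), array([68.6, 67.7]), 79.8)
white (308, 316, 87, 29) (array([340.9, -51.6]), array([ 48.8, 172.3]), 1.4)
bin [[706.0, -150.0], [713.0, -363.0], [442.0, -363.0], [436.0, -157.0]] [ 574. -258.   82.]
oiler [[684.0, 112.0]] [684. 112.  60.]
tape [[704.0, -46.0]] [704. -46.  30.]
white item [[671.0, -213.0], [691.0, -322.0], [571.0, -336.0], [538.0, -257.0]] [ 618. -282.   30.]
```

View pics/crop0.png

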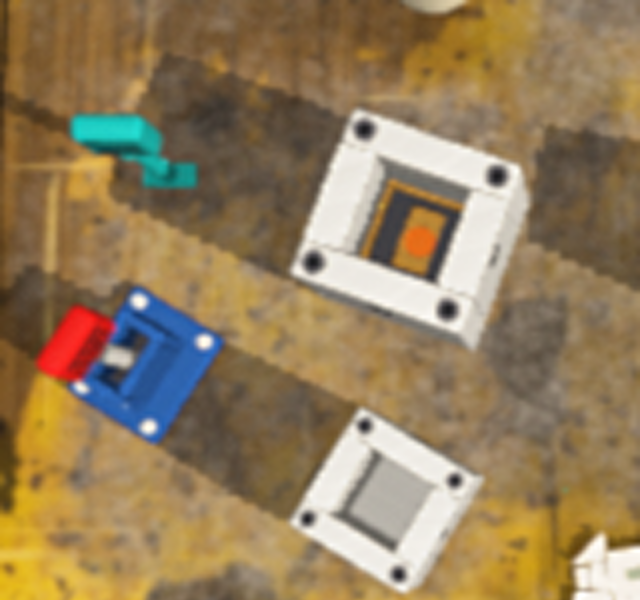

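The crop shows the block's top-face holes at (364,129), (497,176), (447,309) and (313,261). The slot's long side runs roughly image-vertical. The red handle tilts by perspective, with its wide side running from lower left to upper right.

```bash
python3 - <<'E'
from h import *
h=np.array([(364,129),(497,176),(447,309),(313,261)])/4+[165,185]
p=onz("top",h,109);print("block",p.mean(0).round(1),[np.degrees(np.arctan2(*(p[(i+1)%4]-p[i])[[1,0]])).round(1) for i in range(4)])
b=np.array([(139,301),(205,342),(149,427),(82,387)])/4+[165,185]
p=onz("top",b,60);print("stand",p.mean(0).round(1),[np.degrees(np.arctan2(*(p[(i+1)%4]-p[i])[[1,0]])).round(1) for i in range(4)],np.linalg.norm(p[1]-p[0]))
p=onz("top",np.array([(116,322),(82,305),(38,360),(70,380)])/4+[165,185],160);print("handle top?",p.round(0).tolist())
s=arm.state();c=eyes.calibration("wrist");o,d=ray("wrist",[c["mtx"][:2,2]],c)
from scipy.spatial.transform import Rotation as R
q=s["tcp_rot"];T=R.from_quat(q[[1,2,3,0]]);print("cam in tool",T.inv().apply(o-s["tcp_pos"]),T.inv().apply(d[0]));print(T.as_matrix().round(3))
E
```

```text
block [524.1 117.9 109. ] [np.float64(-110.3), np.float64(159.6), np.float64(69.6), np.float64(-20.2)]
stand [455.  261.5  60. ] [np.float64(-122.0), np.float64(147.6), np.float64(59.3), np.float64(-32.2)] 42.2255029025059
handle top? [[468.0, 250.0, 160.0], [476.0, 266.0, 160.0], [450.0, 286.0, 160.0], [440.0, 270.0, 160.0]]
cam in tool [  72.50369933    0.92990926 -128.61728453] [-2.84099479e-01  4.81601052e-04  9.58794688e-01]
[[-0.95   0.313 -0.001]
 [ 0.313  0.95  -0.002]
 [ 0.    -0.002 -1.   ]]
```

```bash
python3 -m crank '[{"turn":[0,0,-0.03],"translation":[35,-32,9],"grip":1},{"turn":[0,0,-0.03],"translation":[35,-32,9],"grip":1},{"turn":[0,0,-0.03],"translation":[35,-32,9],"grip":1},{"turn":[0,0,-0.03],"translation":[35,-32,9],"grip":1},{"turn":[0,0,-0.03],"translation":[36,-33,0],"grip":1},{"turn":[0,0,-0.03],"translation":[36,-33,0],"grip":1},{"turn":[0,0,-0.03],"translation":[36,-33,0],"grip":1},{"turn":[0,0,-0.03],"translation":[35,-33,0],"grip":1}]' 80
python3 - <<'E'
from h import *
c=eyes.calibration("wrist");im=eyes.camera("wrist");cv2.imwrite("pics/w1.png",im);np.save("w1.npy",c,allow_pickle=True)
s=arm.state();print(s["tcp_pos"],s["joint_velocities"].round(3),s["force"],s["t"])
hsv=cv2.cvtColor(im,cv2.COLOR_BGR2HSV);H,S,V=[hsv[...,i].astype(int) for i in range(3)]
for nm,m,z in(("red",((H<8)|(H>172))&(S>150)&(V>90),160),("blue",(H>100)&(H<125)&(S>120),60)):
    for k in blobs(m,200)[:3]: print(nm,cv2.boundingRect(k),rect(onz("wrist",k.reshape(-1,2),z,c)))
E
```

```text
t: 1.1
tcp_pos: [456.2, 261.0, 280.7]
tcp_rot: [-0.0, 0.276, 0.961, -0.0]
force: [0.1, 0.9, 0.9]
width: 85.5
[460.1470959  256.72506735 280.14234422] [ 0.063 -0.018  0.034  0.05   0.028  0.083] [ 3.2886098  -1.82334205 -0.50517428] 1.15
red (323, 200, 21, 57) (array([458. , 276.8]), array([13.7, 40.4]), 59.8)
red (394, 356, 31, 48) (array([607.6, 264.9]), array([16.3, 57.6]), 86.2)
blue (300, 166, 54, 62) (array([453. , 278.1]), array([50.9, 59.3]), 58.1)
```

View pics/w1.png

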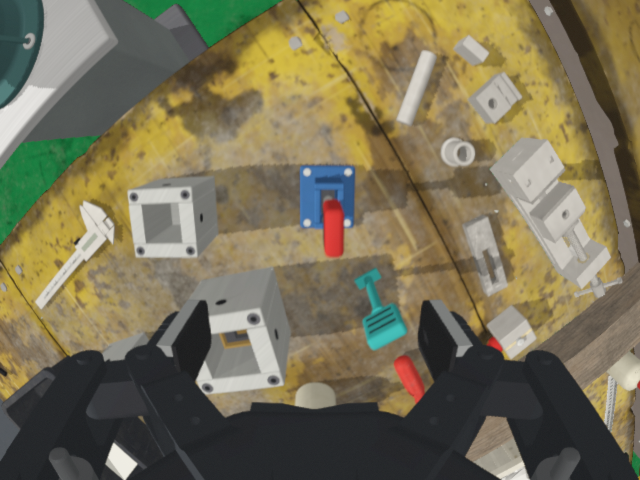

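The wrist view shows the red handle at (333,228), thin across the jaw direction, above the blue base with its screws at (307–348, 172–223). The arm was still settling, so I'll re-shoot at rest and cross-check the heights with the top view.

```bash
python3 - <<'E'
from h import *
s=arm.state();c=eyes.calibration("wrist");im=eyes.camera("wrist");cv2.imwrite("pics/w2.png",im)
s2=arm.state();print(s["tcp_pos"],s2["tcp_pos"],s2["joint_velocities"].round(3),s2["force"])
hsv=cv2.cvtColor(im,cv2.COLOR_BGR2HSV);H,S,V=[hsv[...,i].astype(int) for i in range(3)]
k=blobs(((H<8)|(H>172))&(S>150)&(V>60),200)[0].reshape(-1,2)
for k in blobs(((H<8)|(H>172))&(S>150)&(V>60),200)[:2]:
  k=k.reshape(-1,2)
  print(cv2.boundingRect(k)); hull=cv2.approxPolyDP(k.reshape(-1,1,2),2.5,True).reshape(-1,2);print(hull.tolist())
  print(onz("wrist",hull,160,c).round(1).tolist())
cv2.imwrite("pics/w2c.png",cv2.resize(im[150:280,260:400],None,fx=4,fy=4,interpolation=2))
b=np.array([(139,301),(205,342),(149,427),(82,387)])/4+[165,185]
for z in(5,10,60):print("stand top",z,onz("top",b,z).mean(0))
w=[(307,172),(348,172),(348,223),(307,223)]
for z in(5,10,60):print("stand wrist",z,onz("wrist",w,z,c).mean(0))
E
```

```text
[460.1470959  256.72506735 280.14234422] [457.91913863 258.97561757 280.04001091] [ 0.066 -0.019  0.017  0.061  0.024  0.028] [-0.32543096  0.63998065 -0.15954575]
(326, 190, 21, 58)
[[334, 190], [326, 195], [327, 239], [330, 246], [341, 247], [346, 243], [346, 203], [341, 192]]
[[439.4, 286.6, 160.0], [439.4, 280.2, 160.0], [466.2, 264.3, 160.0], [471.7, 263.4, 160.0], [476.5, 269.5, 160.0], [475.8, 274.0, 160.0], [451.4, 288.8, 160.0], [443.1, 289.9, 160.0]]
(397, 350, 32, 49)
[[404, 350], [398, 355], [398, 362], [420, 398], [428, 388], [427, 379], [414, 353]]
[[579.6, 267.8, 160.0], [581.1, 261.4, 160.0], [587.6, 258.2, 160.0], [636.7, 256.9, 160.0], [630.2, 267.8, 160.0], [620.0, 271.2, 160.0], [587.3, 273.4, 160.0]]
stand top 5 [459.22553578 275.75203962   5.        ]
stand top 10 [458.84578616 274.45895308  10.        ]
stand top 60 [455.04829    261.52808772  60.        ]
stand wrist 5 [468.2496261  269.39590115   5.        ]
stand wrist 10 [467.39075403 269.73995168  10.        ]
stand wrist 60 [458.80203335 273.18045696  60.        ]
```

View pics/w2c.png

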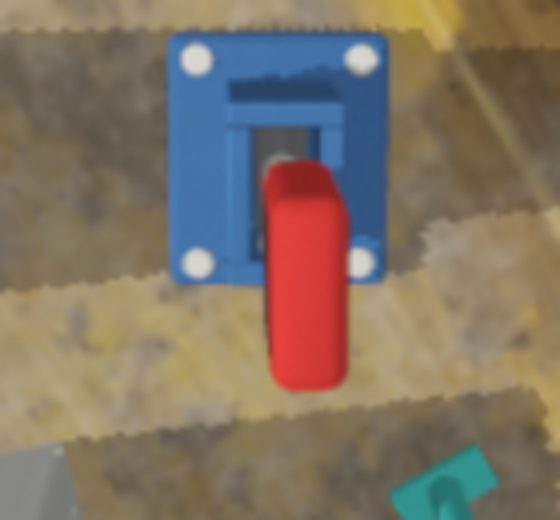

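```bash
python3 -m crank '[{"turn":[0,0,0],"translation":[0,0,0],"grip":1},{"turn":[0,0,0],"translation":[0,0,0],"grip":1},{"turn":[0,0,0],"translation":[0,0,0],"grip":1},{"turn":[0,0,0],"translation":[0,0,0],"grip":1},{"turn":[0,0,0],"translation":[0,0,0],"grip":1},{"turn":[0,0,0],"translation":[0,0,0],"grip":1},{"turn":[0,0,0],"translation":[0,0,0],"grip":1},{"turn":[0,0,0],"translation":[0,0,0],"grip":1}]'; python3 - <<'E'
from h import *
s=arm.state();c=eyes.calibration("wrist");im=eyes.camera("wrist");cv2.imwrite("pics/w3.png",im)
print(s["tcp_pos"],s["joint_velocities"].round(3),s["tcp_rot"])
hsv=cv2.cvtColor(im,cv2.COLOR_BGR2HSV);H,S,V=[hsv[...,i].astype(int) for i in range(3)]
k=blobs(((H<8)|(H>172))&(S>150)&(V>60)&(np.arange(480)[:,None]<300),200)[0].reshape(-1,2)
x,y,w,hh=cv2.boundingRect(k);print(x,y,w,hh)
f=[(x,y+10),(x+w,y+10),(x+w,y+hh),(x,y+hh)]
p=onz("wrist",f,160,c);print("handle top",p.round(1).tolist(),p.mean(0).round(1),np.linalg.norm(p[1]-p[0]),np.linalg.norm(p[2]-p[1]))
wm=[cv2.minEnclosingCircle(q) for q in blobs((S<70)&(V>150)&(np.abs(np.arange(480)[:,None]-190)<45)&(np.abs(np.arange(640)[None]-330)<35),4)]
print(wm)
if len(wm)>=4:
  for z in(5,10,15):print(z,onz("wrist",[q[0] for q in wm[:4]],z,c).mean(0))
E
```

```text
t: 2.2
tcp_pos: [455.5, 262.3, 281.3]
tcp_rot: [0.0, 0.276, 0.961, 0.0]
force: [-0.2, 0.7, -0.1]
width: 85.5
[455.45060173 262.25507247 281.34499141] [-0.001 -0.    -0.001 -0.    -0.    -0.001] [3.27330152e-05 2.75841486e-01 9.61203137e-01 4.64992836e-05]
323 200 20 58
handle top [[442.3, 278.8, 160.0], [449.6, 290.5, 160.0], [479.6, 272.6, 160.0], [472.0, 260.5, 160.0]] [460.9 275.6 160. ] 13.773310527698186 34.95233675785289
[((306.25, 171.75), 3.952946901321411), ((306.5, 222.5), 3.8079864978790283), ((346.0, 222.7142791748047), 3.846651792526245), ((347.28570556640625, 172.0), 3.8466546535491943), ((329.7069091796875, 158.5689697265625), 5.824764728546143), ((317.0555419921875, 161.27777099609375), 3.411226511001587), ((310.5, 146.5), 4.527792930603027), ((350.5, 230.5), 4.301262855529785), ((337.0, 158.0), 6.403224468231201), ((306.0, 230.5), 3.3542017936706543), ((297.0, 227.5), 2.6926822662353516)]
5 [462.22486803 275.51358095   5.        ]
10 [461.38523621 275.83507338  10.        ]
15 [460.54560439 276.15656581  15.        ]
```

```bash
python3 -m crank '[{"turn":[0,0,0],"translation":[3,7,-20],"grip":1},{"turn":[0,0,0],"translation":[2.5,6.3,-25],"grip":1},{"turn":[0,0,0],"translation":[0,0,-25],"grip":1},{"turn":[0,0,0],"translation":[0,0,-25],"grip":1},{"turn":[0,0,0],"translation":[0,0,-25],"grip":1},{"turn":[0,0,0],"translation":[0,0,-25],"grip":1},{"turn":[0,0,0],"translation":[0,0,0],"grip":1},{"turn":[0,0,0],"translation":[0,0,0],"grip":0.5}]' 60
python3 -m crank '[{"turn":[0,0,0],"translation":[0,0,0],"grip":0.3},{"turn":[0,0,0],"translation":[0,0,0],"grip":0.2},{"turn":[0,0,0],"translation":[0,0,0],"grip":0},{"turn":[0,0,0],"translation":[0,0,0],"grip":0},{"turn":[0,0,0],"translation":[0,0,0],"grip":0},{"turn":[0,0,0],"translation":[0,0,0],"grip":0},{"turn":[0,0,0],"translation":[0,0,0],"grip":0},{"turn":[0,0,0],"translation":[0,0,0],"grip":0}]' 80
```

```text
t: 3.25
tcp_pos: [461.5, 275.8, 137.4]
tcp_rot: [0.001, 0.276, 0.961, 0.001]
force: [-0.4, -0.4, 0.3]
width: 69.5
t: 4.25
tcp_pos: [461.2, 275.7, 137.1]
tcp_rot: [0.001, 0.276, 0.961, 0.0]
force: [0.5, -1.3, 5.4]
width: 13.1
```

```bash
python3 -m crank '[{"turn":[0,0,0],"translation":[0,0,5],"grip":0},{"turn":[0,0,0],"translation":[0,0,10],"grip":0},{"turn":[0,0,0],"translation":[0,0,15],"grip":0},{"turn":[0,0,0],"translation":[0,0,20],"grip":0},{"turn":[0,0,0],"translation":[0,0,20],"grip":0},{"turn":[0,0,0],"translation":[0,0,20],"grip":0},{"turn":[0,0,0],"translation":[0,0,20],"grip":0},{"turn":[0,0,0],"translation":[0,0,15],"grip":0}]'
python3 -m crank '[{"turn":[0,0,0.03],"translation":[14,-22,0],"grip":0},{"turn":[0,0,0.03],"translation":[16,-24,0],"grip":0},{"turn":[0,0,0.03],"translation":[18,-28,0],"grip":0},{"turn":[0,0,0.03],"translation":[18,-28,0],"grip":0},{"turn":[0,0,0.03],"translation":[18,-28,0],"grip":0},{"turn":[0,0,0.03],"translation":[16,-24,0],"grip":0},{"turn":[0,0,0.03],"translation":[14,-22,0],"grip":0},{"turn":[0,0,0],"translation":[0,0,0],"grip":0}]'
python3 -m crank '[{"turn":[0,0,0],"translation":[0,0,0],"grip":0},{"turn":[0,0,0],"translation":[0,0,0],"grip":0},{"turn":[0,0,0],"translation":[0,0,0],"grip":0},{"turn":[0,0,0],"translation":[0,0,0],"grip":0},{"turn":[0,0,0],"translation":[0,0,0],"grip":0},{"turn":[0,0,0],"translation":[0,0,0],"grip":0},{"turn":[0,0,0],"translation":[0,0,0],"grip":0},{"turn":[0,0,0],"translation":[0,0,0],"grip":0}]'
python3 - <<'E'
from h import *
s=arm.state();c=eyes.calibration("wrist");im=eyes.camera("wrist");cv2.imwrite("pics/w4.png",im);np.save("c4.npy",c)
print(s["tcp_pos"],s["joint_velocities"].round(3),s["tcp_rot"],s["force"])
E
```

```text
t: 5.25
tcp_pos: [461.2, 275.7, 263.3]
tcp_rot: [0.001, 0.276, 0.961, 0.001]
force: [-0.4, 0.5, 0.5]
width: 13.1
t: 6.25
tcp_pos: [575.5, 98.1, 261.2]
tcp_rot: [-0.0, 0.175, 0.985, -0.0]
force: [0.1, 0.4, 0.0]
width: 12.9
t: 7.25
tcp_pos: [574.9, 99.5, 261.3]
tcp_rot: [-0.0, 0.174, 0.985, 0.0]
force: [0.3, 0.4, -1.5]
width: 13.2
[574.89422793  99.54424801 261.30409934] [-0.003 -0.    -0.     0.001 -0.     0.   ] [-2.26554846e-05  1.73553538e-01  9.84824435e-01  3.45950503e-05] [ 0.2597308   0.4091883  -1.49551591]
```

View pics/w4.png

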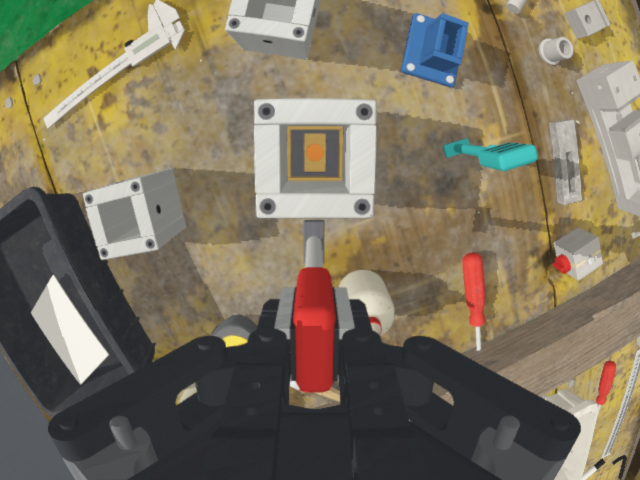

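The wrist view shows the block's holes at (266,111), (364,111), (365,206) and (266,206). The insert rim spans (288–344, 126–181) and the slot is about (304–327, 134–172), with its long side image-vertical. The key's foot is at (315,228).

```bash
python3 - <<'E'
from h import *
im=cv2.imread("pics/w4.png");c=np.load("c4.npy",allow_pickle=True).item()
hsv=cv2.cvtColor(im,cv2.COLOR_BGR2HSV);H,S,V=[hsv[...,i].astype(int) for i in range(3)]
def win(x0,y0,x1,y1):
    m=np.zeros(H.shape,bool);m[y0:y1,x0:x1]=1;return m
ang=lambda d:np.degrees(np.arctan2(d[1],d[0])).round(1)
hp=[]
for x,y in((266,111),(364,111),(365,206),(266,206)):
    q=blobs((V<120)&win(x-9,y-9,x+9,y+9),10);M=cv2.moments(q[0]);hp.append((M['m10']/M['m00'],M['m01']/M['m00']))
p=onz("wrist",hp,109,c);print(np.round(hp,1).tolist(),"mouth",p.mean(0).round(1),ang(p[1]-p[0]),ang(p[2]-p[3]),ang(p[3]-p[0]),np.linalg.norm(p[1]-p[0]),np.linalg.norm(p[2]-p[1]))
br=(H>8)&(H<28)&(S>120)&(V>90)&win(284,122,350,186)
q=blobs(br,100)[0].reshape(-1,2);print("rim px",cv2.boundingRect(q));print("rim",rect(onz("wrist",q,54,c)))
m=(br&win(298,130,334,176))
for q in blobs(m,100)[:2]:
    q=q.reshape(-1,2);print("slot px",cv2.boundingRect(q),[ (z,rect(onz("wrist",q,z,c))) for z in (54,45)])
s=arm.state();print(s["tcp_pos"])
cv2.imwrite("pics/w4c.png",cv2.resize(im[95:295,250:380],None,fx=3,fy=3,interpolation=2))
E
```

```text
[[265.8, 111.1], [364.0, 111.3], [361.6, 206.4], [267.3, 206.1]] mouth [525.9 119.  109. ] 69.9 69.9 -20.1 73.28926031551208 73.05124385988837
rim px (288, 127, 54, 53)
rim (array([524.7, 119.4]), array([48.2, 47.4]), 70.0)
slot px (305, 134, 20, 37) [(54, (array([523.8, 119.7]), array([17.2, 32.7]), 70.0)), (45, (array([524.3, 119.6]), array([17.6, 33.5]), 70.0))]
[574.89812498  99.56223108 261.32370885]
```

View pics/w4c.png

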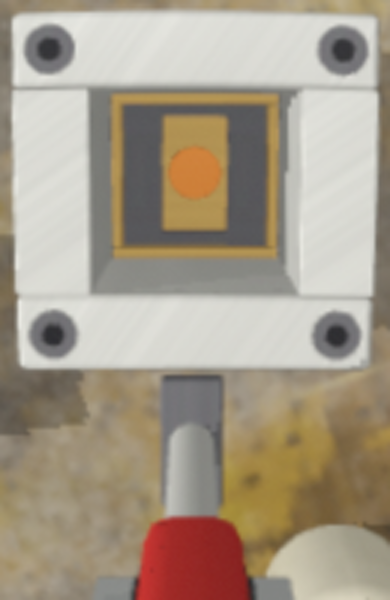

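```bash
python3 - <<'E'
from h import *
c=np.load("c4.npy",allow_pickle=True).item()
e=np.array([(163,377),(222,377)])/3+[250,95]
tx=np.array([np.cos(np.radians(160)),np.sin(np.radians(160))]);ty=np.array([-tx[1],tx[0]])*-1
tcp=np.array([574.9,99.54])
for z in(146,150,152,154):
    p=onz("wrist",e,z,c);m=p.mean(0)[:2]-15*tx-tcp;print(z,np.linalg.norm(p[1]-p[0]).round(1),(m@tx).round(1),(m@ty).round(1),m.round(1))
# handle top 160+124.2
E
```

```text
146 13.3 -1.4 1.1 [1.7 0.6]
150 13.1 -0.4 1.1 [0.8 0.9]
152 13.0 0.0 1.1 [0.4 1.1]
154 12.8 0.5 1.1 [-0.1  1.2]
```

```bash
python3 -m crank '[{"turn":[0,0,0],"translation":[-10,3.9,0],"grip":0},{"turn":[0,0,0],"translation":[-14,5,0],"grip":0},{"turn":[0,0,0],"translation":[-14,5,0],"grip":0},{"turn":[0,0,0],"translation":[-8.5,3,0],"grip":0},{"turn":[0,0,0],"translation":[-4,2,0],"grip":0},{"turn":[0,0,0],"translation":[0,0,0],"grip":0},{"turn":[0,0,0],"translation":[0,0,-6],"grip":0},{"turn":[0,0,0],"translation":[0,0,-6],"grip":0}]'
python3 -m crank '[{"turn":[0,0,0],"translation":[0,0,-10],"grip":0},{"turn":[0,0,0],"translation":[0,0,-10],"grip":0},{"turn":[0,0,0],"translation":[0,0,-10],"grip":0},{"turn":[0,0,0],"translation":[0,0,-8],"grip":0},{"turn":[0,0,0],"translation":[0,0,-5],"grip":0},{"turn":[0,0,0],"translation":[0,0,0],"grip":0},{"turn":[0,0,0],"translation":[0,0,0],"grip":0},{"turn":[0,0,0],"translation":[0,0,0],"grip":0}]'
python3 - <<'E'
from h import *
c=eyes.calibration("wrist");im=eyes.camera("wrist");np.save("c5.npy",c)
cv2.imwrite("pics/w5.png",cv2.resize(im[130:330,230:400],None,fx=3,fy=3,interpolation=2));print(arm.state()["tcp_pos"])
E
```

```text
t: 8.3
tcp_pos: [524.6, 118.3, 248.6]
tcp_rot: [-0.0, 0.174, 0.985, -0.0]
force: [-0.7, 0.1, -0.8]
width: 13.0
t: 9.3
tcp_pos: [524.6, 118.5, 206.9]
tcp_rot: [0.0, 0.174, 0.985, 0.0]
force: [-0.2, -0.2, -0.4]
width: 13.0
[524.6092022  118.52361666 206.82777607]
```

View pics/w5.png

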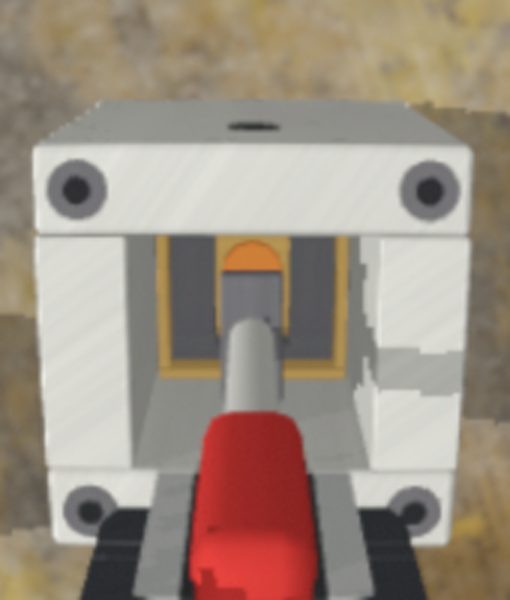

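The foot (u 222–281) sits centred over the slot (216–290), so I'll continue down.

```bash
python3 -m crank '[{"turn":[0,0,0],"translation":[0,0,-6],"grip":0},{"turn":[0,0,0],"translation":[0,0,-8],"grip":0},{"turn":[0,0,0],"translation":[0,0,-8],"grip":0},{"turn":[0,0,0],"translation":[0,0,-5],"grip":0},{"turn":[0,0,0],"translation":[0,0,-3],"grip":0},{"turn":[0,0,0],"translation":[0,0,0],"grip":0},{"turn":[0,0,0],"translation":[0,0,0],"grip":0},{"turn":[0,0,0],"translation":[0,0,0],"grip":0}]'
python3 -m crank '[{"turn":[0,0,0],"translation":[0,0,-1],"grip":0},{"turn":[0,0,0],"translation":[0,0,-1],"grip":0},{"turn":[0,0,0],"translation":[0,0,-1],"grip":0},{"turn":[0,0,0],"translation":[0,0,-1],"grip":0},{"turn":[0,0,0],"translation":[0,0,-1],"grip":0},{"turn":[0,0,0],"translation":[0,0,-1],"grip":0},{"turn":[0,0,0],"translation":[0,0,0],"grip":0},{"turn":[0,0,0],"translation":[0,0,0],"grip":0}]'
python3 -m crank '[{"turn":[0,0,0],"translation":[0,0,-1],"grip":0},{"turn":[0,0,0],"translation":[0,0,-1],"grip":0},{"turn":[0,0,0],"translation":[0,0,-1],"grip":0},{"turn":[0,0,0],"translation":[0,0,-1],"grip":0},{"turn":[0,0,0],"translation":[0,0,0],"grip":0},{"turn":[0,0,0],"translation":[0,0,0],"grip":0},{"turn":[0,0,0],"translation":[0,0,0],"grip":0},{"turn":[0,0,0],"translation":[0,0,0],"grip":0}]'
```

```text
t: 10.35
tcp_pos: [524.6, 118.5, 176.7]
tcp_rot: [0.0, 0.174, 0.985, 0.0]
force: [-0.2, 0.0, -0.7]
width: 13.1
t: 11.35
tcp_pos: [524.4, 118.5, 170.4]
tcp_rot: [0.0, 0.173, 0.985, 0.0]
force: [0.1, 0.2, -1.1]
width: 13.1
t: 12.35
tcp_pos: [524.4, 118.5, 166.4]
tcp_rot: [0.0, 0.174, 0.985, 0.0]
force: [0.1, -0.1, -0.7]
width: 13.3
```

```bash
for i in 1 2; do python3 -m crank '[{"turn":[0,0,0],"translation":[0,0,-1],"grip":0},{"turn":[0,0,0],"translation":[0,0,-1],"grip":0},{"turn":[0,0,0],"translation":[0,0,-1],"grip":0},{"turn":[0,0,0],"translation":[0,0,0],"grip":0},{"turn":[0,0,0],"translation":[0,0,0],"grip":0},{"turn":[0,0,0],"translation":[0,0,0],"grip":0},{"turn":[0,0,0],"translation":[0,0,0],"grip":0},{"turn":[0,0,0],"translation":[0,0,0],"grip":0}]'; done
```

```text
t: 13.35
tcp_pos: [524.4, 118.5, 163.4]
tcp_rot: [0.0, 0.174, 0.985, 0.0]
force: [-0.5, 0.8, -1.2]
width: 13.1
t: 14.35
tcp_pos: [524.4, 118.5, 160.4]
tcp_rot: [0.0, 0.174, 0.985, 0.0]
force: [-0.3, 0.7, -0.9]
width: 13.0
```

```bash
for i in 1 2; do python3 -m crank '[{"turn":[0,0,0],"translation":[0,0,-1],"grip":0},{"turn":[0,0,0],"translation":[0,0,-1],"grip":0},{"turn":[0,0,0],"translation":[0,0,-1],"grip":0},{"turn":[0,0,0],"translation":[0,0,0],"grip":0},{"turn":[0,0,0],"translation":[0,0,0],"grip":0},{"turn":[0,0,0],"translation":[0,0,0],"grip":0},{"turn":[0,0,0],"translation":[0,0,0],"grip":0},{"turn":[0,0,0],"translation":[0,0,0],"grip":0}]'; done
```

```text
t: 15.35
tcp_pos: [524.4, 118.5, 157.4]
tcp_rot: [0.0, 0.174, 0.985, 0.0]
force: [0.3, -0.2, -1.5]
width: 13.2
t: 16.35
tcp_pos: [524.4, 118.5, 154.4]
tcp_rot: [0.0, 0.174, 0.985, 0.0]
force: [0.2, -0.4, -0.7]
width: 13.4
```

```bash
for i in 1 2; do python3 -m crank '[{"turn":[0,0,0],"translation":[0,0,-1],"grip":0},{"turn":[0,0,0],"translation":[0,0,-1],"grip":0},{"turn":[0,0,0],"translation":[0,0,-1],"grip":0},{"turn":[0,0,0],"translation":[0,0,0],"grip":0},{"turn":[0,0,0],"translation":[0,0,0],"grip":0},{"turn":[0,0,0],"translation":[0,0,0],"grip":0},{"turn":[0,0,0],"translation":[0,0,0],"grip":0},{"turn":[0,0,0],"translation":[0,0,0],"grip":0}]'; done
```

```text
t: 17.35
tcp_pos: [524.5, 118.5, 151.5]
tcp_rot: [0.0, 0.174, 0.985, 0.0]
force: [-0.1, 0.6, 2.3]
width: 13.0
t: 18.35
tcp_pos: [524.6, 118.5, 149.0]
tcp_rot: [0.0, 0.174, 0.985, 0.0]
force: [-0.8, -0.7, 5.8]
width: 13.5
```

```bash
python3 -m crank '[{"turn":[0,0,0],"translation":[0,0,-1],"grip":0},{"turn":[0,0,0],"translation":[0,0,-1],"grip":0},{"turn":[0,0,0],"translation":[0,0,-1],"grip":0},{"turn":[0,0,0],"translation":[0,0,-1],"grip":0},{"turn":[0,0,0],"translation":[0,0,-1],"grip":0},{"turn":[0,0,0],"translation":[0,0,-0.5],"grip":0},{"turn":[0,0,0],"translation":[0,0,0],"grip":0},{"turn":[0,0,0],"translation":[0,0,0],"grip":0}]'
```

```text
t: 19.35
tcp_pos: [524.7, 118.5, 144.9]
tcp_rot: [0.001, 0.173, 0.985, 0.0]
force: [-2.2, -0.9, 10.2]
width: 13.3
```

```bash
python3 -m crank '[{"turn":[0,0,0],"translation":[0,0,-0.6],"grip":0},{"turn":[0,0,0],"translation":[0,0,-0.6],"grip":0},{"turn":[0,0,0],"translation":[0,0,-0.3],"grip":0},{"turn":[0,0,0],"translation":[0,0,0],"grip":0},{"turn":[0,0,0],"translation":[0,0,0],"grip":0},{"turn":[0,0,0],"translation":[0,0,0],"grip":0},{"turn":[0,0,0],"translation":[0,0,0],"grip":0},{"turn":[0,0,0],"translation":[0,0,0],"grip":0}]'; python3 -c "
from station import arm
s=arm.state();print(s['force'],s['moment'],s['qpos'][5])"
```

```text
t: 20.35
tcp_pos: [524.8, 118.5, 143.7]
tcp_rot: [0.001, 0.173, 0.985, 0.0]
force: [-4.2, -1.3, 11.8]
width: 13.0
[-4.19627651 -1.26253543 11.82804191] [-0.22012587  0.85081027 -0.01570928] -1.1052880815476285
```

```bash
python3 -m crank '[{"turn":[0,0,0],"translation":[-0.6,0.1,0],"grip":0},{"turn":[0,0,0],"translation":[-0.4,0.1,0],"grip":0},{"turn":[0,0,0],"translation":[0,0,0],"grip":0},{"turn":[0,0,-0.05],"translation":[0,0,0],"grip":0},{"turn":[0,0,-0.1],"translation":[0,0,0],"grip":0},{"turn":[0,0,-0.1],"translation":[0,0,0],"grip":0},{"turn":[0,0,0],"translation":[0,0,0],"grip":0},{"turn":[0,0,0],"translation":[0,0,0],"grip":0}]'; python3 -c "
from station import arm
s=arm.state();print(s['force'],s['moment'],s['qpos'][5])"
```

```text
t: 21.35
tcp_pos: [524.8, 118.8, 144.2]
tcp_rot: [0.002, 0.295, 0.956, 0.001]
force: [-1.3, -1.2, 11.8]
width: 13.0
[-1.30233588 -1.22052666 11.75978373] [-0.16132602  0.36067619  0.01881268] -0.8546670159135297
```

```bash
python3 -m crank '[{"turn":[0,0,0],"translation":[0,0,-0.5],"grip":0},{"turn":[0,0,-0.05],"translation":[0,0,0],"grip":0},{"turn":[0,0,-0.1],"translation":[0,0,0],"grip":0},{"turn":[0,0,-0.1],"translation":[0,0,0],"grip":0},{"turn":[0,0,-0.1],"translation":[0,0,0],"grip":0},{"turn":[0,0,0],"translation":[0,0,0],"grip":0},{"turn":[0,0,0],"translation":[0,0,0],"grip":0},{"turn":[0,0,0],"translation":[0,0,0],"grip":0}]'; python3 -c "
from station import arm
s=arm.state();print(s['force'],s['moment'],s['qpos'][5])"
```

```text
t: 22.35
tcp_pos: [525.3, 118.8, 144.0]
tcp_rot: [0.003, 0.457, 0.89, 0.002]
force: [-0.5, 0.1, 11.2]
width: 13.1
[-0.49035161  0.1130568  11.2435099 ] [-0.17750083  0.09240694  0.01421468] -0.5046411883244847
```

```bash
python3 -m crank '[{"turn":[0,0,-0.1],"translation":[0,0,0],"grip":0},{"turn":[0,0,-0.15],"translation":[0,0,0],"grip":0},{"turn":[0,0,-0.15],"translation":[0,0,0],"grip":0},{"turn":[0,0,-0.15],"translation":[0,0,0],"grip":0},{"turn":[0,0,-0.15],"translation":[0,0,0],"grip":0},{"turn":[0,0,-0.15],"translation":[0,0,0],"grip":0},{"turn":[0,0,-0.12],"translation":[0,0,0],"grip":0},{"turn":[0,0,0],"translation":[0,0,0],"grip":0}]'; python3 -c "
from station import arm
from scipy.spatial.transform import Rotation as R
s=arm.state();q=s['tcp_rot'];print(R.from_quat(q[[1,2,3,0]]).as_matrix().round(3),s['force'],s['moment'],s['qpos'][5])"
```

```text
t: 23.35
tcp_pos: [525.6, 118.7, 144.1]
tcp_rot: [0.002, 0.819, 0.574, 0.003]
force: [0.7, -0.2, 11.4]
width: 12.9
[[ 0.342  0.94   0.007]
 [ 0.94  -0.342  0.   ]
 [ 0.003  0.007 -1.   ]] [ 0.70367729 -0.23177529 11.42468048] [-0.16434771 -0.01160963  0.00321198] 0.46609012499813773
```

```bash
python3 -m crank '[{"turn":[0,0,0],"translation":[0,0,1],"grip":0},{"turn":[0,0,0],"translation":[0,0,1],"grip":0},{"turn":[0,0,0],"translation":[0,0,1],"grip":0},{"turn":[0,0,0],"translation":[0,0,1],"grip":0},{"turn":[0,0,0],"translation":[0,0,1],"grip":0},{"turn":[0,0,0],"translation":[0,0,0],"grip":0},{"turn":[0,0,0],"translation":[0,0,0],"grip":0},{"turn":[0,0,0],"translation":[0,0,0],"grip":0}]'
python3 -m crank '[{"turn":[0,0,0],"translation":[0,0,1],"grip":0},{"turn":[0,0,0],"translation":[0,0,1],"grip":0},{"turn":[0,0,0],"translation":[0,0,1],"grip":0},{"turn":[0,0,0],"translation":[0,0,0],"grip":0},{"turn":[0,0,0],"translation":[0,0,0],"grip":0},{"turn":[0,0,0],"translation":[0,0,0],"grip":0},{"turn":[0,0,0],"translation":[0,0,0],"grip":0},{"turn":[0,0,0],"translation":[0,0,0],"grip":0}]'
```

```text
t: 24.35
tcp_pos: [525.5, 118.6, 147.8]
tcp_rot: [0.002, 0.819, 0.574, 0.003]
force: [0.7, -0.3, 7.6]
width: 13.2
t: 25.35
tcp_pos: [524.7, 118.6, 148.5]
tcp_rot: [0.001, 0.819, 0.574, 0.001]
force: [5.3, -0.9, 0.4]
width: 13.2
```

```bash
python3 -m crank '[{"turn":[0,0,0],"translation":[0.5,0,1],"grip":0},{"turn":[0,0,0],"translation":[0.3,0,1],"grip":0},{"turn":[0,0,0],"translation":[0,0,1],"grip":0},{"turn":[0,0,0],"translation":[0,0,0],"grip":0},{"turn":[0,0,0],"translation":[0,0,0],"grip":0},{"turn":[0,0,0],"translation":[0,0,0],"grip":0},{"turn":[0,0,0],"translation":[0,0,0],"grip":0},{"turn":[0,0,0],"translation":[0,0,0],"grip":0}]'
```

```text
t: 26.35
tcp_pos: [524.7, 118.2, 149.4]
tcp_rot: [0.0, 0.819, 0.574, -0.0]
force: [6.3, -1.0, -5.7]
width: 12.8
```

```bash
python3 -m crank '[{"turn":[0,0,0],"translation":[0.5,0,0],"grip":0},{"turn":[0,0,0],"translation":[0.5,0,0],"grip":0},{"turn":[0,0,0],"translation":[0.5,0,0],"grip":0},{"turn":[0,0,0],"translation":[0,0,1],"grip":0},{"turn":[0,0,0],"translation":[0,0,1],"grip":0},{"turn":[0,0,0],"translation":[0,0,0],"grip":0},{"turn":[0,0,0],"translation":[0,0,0],"grip":0},{"turn":[0,0,0],"translation":[0,0,0],"grip":0}]'; python3 -c "
from station import arm
s=arm.state();print(s['force'],s['moment'],s['tcp_rot'])"
```

```text
t: 27.35
tcp_pos: [525.4, 118.6, 153.8]
tcp_rot: [-0.0, 0.819, 0.574, -0.0]
force: [2.1, -2.1, -5.2]
width: 13.2
[ 2.11704545 -2.10842359 -5.16414081] [-0.56282739 -0.73656838 -0.01904602] [-6.38030208e-05  8.18852914e-01  5.74003261e-01 -3.96032592e-04]
```

```bash
python3 -m crank '[{"turn":[0,0,0],"translation":[0.5,-0.5,1],"grip":0},{"turn":[0,0,0],"translation":[0,0,2],"grip":0},{"turn":[0,0,0],"translation":[0,0,2],"grip":0},{"turn":[0,0,0],"translation":[0,0,2],"grip":0},{"turn":[0,0,0],"translation":[0,0,2],"grip":0},{"turn":[0,0,0],"translation":[0,0,2],"grip":0},{"turn":[0,0,0],"translation":[0,0,0],"grip":0},{"turn":[0,0,0],"translation":[0,0,0],"grip":0}]'
```

```text
t: 28.35
tcp_pos: [526.0, 118.3, 164.7]
tcp_rot: [-0.0, 0.819, 0.574, -0.0]
force: [0.0, -0.2, -4.3]
width: 13.0
```

Now it hangs free (net about 3.4 N, matching the insert's weight). I'll draw it out.

```bash
python3 -m crank '[{"turn":[0,0,0],"translation":[0,0,3],"grip":0},{"turn":[0,0,0],"translation":[0,0,4],"grip":0},{"turn":[0,0,0],"translation":[0,0,5],"grip":0},{"turn":[0,0,0],"translation":[0,0,6],"grip":0},{"turn":[0,0,0],"translation":[0,0,6],"grip":0},{"turn":[0,0,0],"translation":[0,0,6],"grip":0},{"turn":[0,0,0],"translation":[0,0,6],"grip":0},{"turn":[0,0,0],"translation":[0,0,4],"grip":0}]'
python3 -m crank '[{"turn":[0,0,0],"translation":[0,0,6],"grip":0},{"turn":[0,0,0],"translation":[0,0,8],"grip":0},{"turn":[0,0,0],"translation":[0,0,10],"grip":0},{"turn":[0,0,0],"translation":[0,0,10],"grip":0},{"turn":[0,0,0],"translation":[0,0,10],"grip":0},{"turn":[0,0,0],"translation":[0,0,10],"grip":0},{"turn":[0,0,0],"translation":[0,0,8],"grip":0},{"turn":[0,0,0],"translation":[0,0,4],"grip":0}]'
python3 -m crank '[{"turn":[0,0,0],"translation":[0,0,0],"grip":0},{"turn":[0,0,0],"translation":[0,0,0],"grip":0},{"turn":[0,0,0],"translation":[0,0,0],"grip":0},{"turn":[0,0,0],"translation":[0,0,0],"grip":0},{"turn":[0,0,0],"translation":[0,0,0],"grip":0},{"turn":[0,0,0],"translation":[0,0,0],"grip":0},{"turn":[0,0,0],"translation":[0,0,0],"grip":0},{"turn":[0,0,0],"translation":[0,0,0],"grip":0}]'
python3 - <<'E'
from h import *
for n in("wrist","top"):
  im=eyes.camera(n);cv2.imwrite(f"pics/{n}6.png",im)
E
```

```text
t: 29.35
tcp_pos: [526.3, 118.2, 205.4]
tcp_rot: [0.0, 0.819, 0.574, 0.0]
force: [0.3, 0.6, -4.2]
width: 13.2
t: 30.35
tcp_pos: [526.4, 118.2, 271.6]
tcp_rot: [0.0, 0.819, 0.574, 0.0]
force: [-0.0, 0.4, -4.5]
width: 12.9
t: 31.35
tcp_pos: [526.2, 118.2, 270.8]
tcp_rot: [0.0, 0.819, 0.574, 0.0]
force: [0.7, 0.2, -4.1]
width: 13.2
```

View pics/wrist6.png

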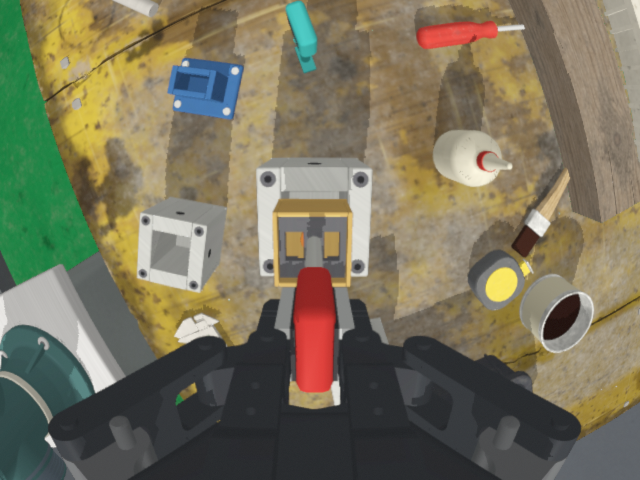

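The insert hangs locked on the key, level and clear of the block. The bar crosses the slot, with brass windows visible on both sides of it at (315,245). Next I'll check the bin placement.

```bash
python3 - <<'E'
from h import *
im=cv2.imread("pics/top6.png");c=eyes.calibration("top")
def box(cx,cy,hx,hy,z,col):
    P=np.float64([(cx+a*hx,cy+b*hy,z) for a,b in((1,1),(1,-1),(-1,-1),(-1,1))])
    p=cv2.projectPoints(P,c["rvec"],c["tvec"],c["mtx"],None)[0].reshape(-1,2);cv2.polylines(big,[np.int32((p-[380,140])*4)],True,col,1)
big=cv2.resize(im[140:290,380:510],None,fx=4,fy=4,interpolation=2)
box(574,-258,137,107,82,(0,255,0));box(574,-258,120,92,3,(255,255,0));box(574,-258,95,68,3,(0,255,255));box(492,-228,25,25,3,(0,0,255));box(492,-228,25,25,49,(0,0,255))
cv2.imwrite("pics/bin.png",big)
E
```

```text
(no output)
```

View pics/bin.png

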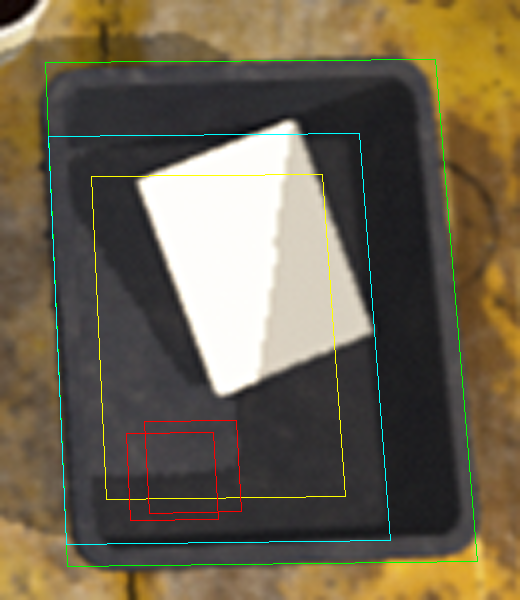

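The plan is to place it at (490,-235), which is inside the yellow zone and clear of the white card, whose corner is at (220,395) in the crop.

```bash
python3 -m crank '[{"turn":[0,0,0.02],"translation":[0,-5,1],"grip":0},{"turn":[0,0,0.02],"translation":[-1,-12,1],"grip":0},{"turn":[0,0,0.02],"translation":[-2,-20,0],"grip":0},{"turn":[0,0,0.02],"translation":[-3,-26,0],"grip":0},{"turn":[0,0,0.02],"translation":[-3,-28,0],"grip":0},{"turn":[0,0,0.02],"translation":[-3,-28,0],"grip":0},{"turn":[0,0,0.02],"translation":[-3,-28,0],"grip":0},{"turn":[0,0,0.02],"translation":[-3,-28,0],"grip":0}]'
python3 -m crank '[{"turn":[0,0,0.02],"translation":[-3,-28,0],"grip":0},{"turn":[0,0,0.02],"translation":[-3,-28,0],"grip":0},{"turn":[0,0,0.02],"translation":[-3,-28,0],"grip":0},{"turn":[0,0,0.02],"translation":[-3,-28,0],"grip":0},{"turn":[0,0,0.02],"translation":[-3,-28,0],"grip":0},{"turn":[0,0,0.02],"translation":[-2,-21,0],"grip":0},{"turn":[0,0,0.02],"translation":[-1,-12,0],"grip":0},{"turn":[0,0,0.02],"translation":[0,-5,0],"grip":0}]'
python3 -m crank '[{"turn":[0,0,0],"translation":[0,0,0],"grip":0},{"turn":[0,0,0],"translation":[0,0,0],"grip":0},{"turn":[0,0,0],"translation":[0,0,0],"grip":0},{"turn":[0,0,0],"translation":[0,0,-3],"grip":0},{"turn":[0,0,0],"translation":[0,0,-6],"grip":0},{"turn":[0,0,0],"translation":[0,0,-8],"grip":0},{"turn":[0,0,0],"translation":[0,0,-8],"grip":0},{"turn":[0,0,0],"translation":[0,0,-5],"grip":0}]'
python3 - <<'E'
from h import *
for n in("scene",):
  im=eyes.camera(n);cv2.imwrite(f"pics/{n}7.png",im[150:450,200:560])
print(arm.state()["tcp_pos"])
E
```

```text
t: 32.45
tcp_pos: [508.0, -58.0, 273.1]
tcp_rot: [0.0, 0.77, 0.638, 0.0]
force: [0.4, -0.4, -3.4]
width: 13.0
t: 33.45
tcp_pos: [489.9, -235.7, 272.8]
tcp_rot: [-0.0, 0.717, 0.697, -0.0]
force: [0.1, 0.5, -4.0]
width: 13.2
t: 34.45
tcp_pos: [489.9, -234.7, 241.7]
tcp_rot: [-0.001, 0.717, 0.697, -0.0]
force: [-0.6, -0.2, -3.6]
width: 13.4
[ 489.75147341 -234.53941567  241.15161416]
```

View pics/scene7.png

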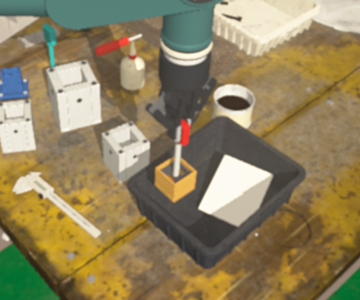

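The insert (180,180 in the crop) hangs over the bin's near-left corner, clear of the card and the wall. Now I'll lower it.

```bash
python3 -m crank '[{"turn":[0,0,0],"translation":[0,0,-8],"grip":0},{"turn":[0,0,0],"translation":[0,0,-14],"grip":0},{"turn":[0,0,0],"translation":[0,0,-14],"grip":0},{"turn":[0,0,0],"translation":[0,0,-14],"grip":0},{"turn":[0,0,0],"translation":[0,0,-14],"grip":0},{"turn":[0,0,0],"translation":[0,0,-10],"grip":0},{"turn":[0,0,0],"translation":[0,0,-8],"grip":0},{"turn":[0,0,0],"translation":[0,0,-4],"grip":0}]'
python3 -m crank '[{"turn":[0,0,0],"translation":[0,0,-1],"grip":0},{"turn":[0,0,0],"translation":[0,0,-1],"grip":0},{"turn":[0,0,0],"translation":[0,0,-1],"grip":0},{"turn":[0,0,0],"translation":[0,0,-1],"grip":0},{"turn":[0,0,0],"translation":[0,0,-1],"grip":0},{"turn":[0,0,0],"translation":[0,0,0],"grip":0},{"turn":[0,0,0],"translation":[0,0,0],"grip":0},{"turn":[0,0,0],"translation":[0,0,0],"grip":0}]'
python3 -m crank '[{"turn":[0,0,0],"translation":[0,0,-0.7],"grip":0},{"turn":[0,0,0],"translation":[0,0,-0.7],"grip":0},{"turn":[0,0,0],"translation":[0,0,-0.6],"grip":0},{"turn":[0,0,0],"translation":[0,0,0],"grip":0},{"turn":[0,0,0],"translation":[0,0,0],"grip":0},{"turn":[0,0,0],"translation":[0,0,0],"grip":0},{"turn":[0,0,0],"translation":[0,0,0],"grip":0},{"turn":[0,0,0],"translation":[0,0,0],"grip":0}]'
```

```text
t: 35.5
tcp_pos: [490.1, -234.8, 156.4]
tcp_rot: [-0.0, 0.717, 0.697, -0.0]
force: [-0.6, -0.2, -4.6]
width: 12.7
t: 36.5
tcp_pos: [490.2, -234.8, 151.9]
tcp_rot: [0.0, 0.717, 0.697, 0.0]
force: [0.1, 0.1, -3.3]
width: 12.8
t: 37.5
tcp_pos: [490.2, -234.8, 149.8]
tcp_rot: [0.0, 0.717, 0.697, 0.0]
force: [0.5, 0.7, -3.9]
width: 13.1
```

```bash
python3 -m crank '[{"turn":[0,0,0],"translation":[0,0,-1],"grip":0},{"turn":[0,0,0],"translation":[0,0,-1],"grip":0},{"turn":[0,0,0],"translation":[0,0,-1],"grip":0},{"turn":[0,0,0],"translation":[0,0,-1],"grip":0},{"turn":[0,0,0],"translation":[0,0,0],"grip":0},{"turn":[0,0,0],"translation":[0,0,0],"grip":0},{"turn":[0,0,0],"translation":[0,0,0],"grip":0},{"turn":[0,0,0],"translation":[0,0,0],"grip":0}]'
for i in 1 2; do python3 -m crank '[{"turn":[0,0,0],"translation":[0,0,-0.6],"grip":0},{"turn":[0,0,0],"translation":[0,0,-0.6],"grip":0},{"turn":[0,0,0],"translation":[0,0,-0.3],"grip":0},{"turn":[0,0,0],"translation":[0,0,0],"grip":0},{"turn":[0,0,0],"translation":[0,0,0],"grip":0},{"turn":[0,0,0],"translation":[0,0,0],"grip":0},{"turn":[0,0,0],"translation":[0,0,0],"grip":0},{"turn":[0,0,0],"translation":[0,0,0],"grip":0}]'; done
```

```text
t: 38.5
tcp_pos: [490.2, -234.8, 145.9]
tcp_rot: [0.0, 0.717, 0.697, 0.0]
force: [-0.3, -0.5, -4.4]
width: 13.1
t: 39.5
tcp_pos: [490.2, -234.8, 144.4]
tcp_rot: [0.0, 0.717, 0.697, 0.0]
force: [-0.8, 0.1, -4.4]
width: 13.1
t: 40.5
tcp_pos: [490.3, -234.9, 143.4]
tcp_rot: [0.0, 0.717, 0.697, 0.0]
force: [-0.6, 1.2, 3.1]
width: 13.1
```

```bash
python3 -m crank '[{"turn":[0,0,0],"translation":[0,0,0.5],"grip":0},{"turn":[0,0,0],"translation":[0,0,0.5],"grip":0},{"turn":[0,0,0],"translation":[0,0,0],"grip":0},{"turn":[0,0,0],"translation":[0,0,0],"grip":0.16},{"turn":[0,0,0],"translation":[0,0,0],"grip":0.2},{"turn":[0,0,0],"translation":[0,0,0],"grip":0.25},{"turn":[0,0,0],"translation":[0,0,0],"grip":0.4},{"turn":[0,0,0],"translation":[0,0,0],"grip":0.6}]' 20
python3 -m crank '[{"turn":[0,0,0],"translation":[0,0,0],"grip":0.8},{"turn":[0,0,0],"translation":[0,0,0],"grip":0.8},{"turn":[0,0,0],"translation":[0,0,0],"grip":0.8},{"turn":[0,0,0],"translation":[0,0,5],"grip":0.8},{"turn":[0,0,0],"translation":[0,0,15],"grip":0.8},{"turn":[0,0,0],"translation":[0,0,25],"grip":0.8},{"turn":[0,0,0],"translation":[0,0,25],"grip":0.8},{"turn":[0,0,0],"translation":[0,0,25],"grip":0.8}]'
python3 -m crank '[{"turn":[0,0,0],"translation":[0,0,20],"grip":0.8},{"turn":[0,0,0],"translation":[0,0,20],"grip":0.8},{"turn":[0,0,0],"translation":[0,0,0],"grip":0.8},{"turn":[0,0,0],"translation":[0,0,0],"grip":0.8},{"turn":[0,0,0],"translation":[0,0,0],"grip":0.8},{"turn":[0,0,0],"translation":[0,0,0],"grip":0.8},{"turn":[0,0,0],"translation":[0,0,0],"grip":0.8},{"turn":[0,0,0],"translation":[0,0,0],"grip":0.8}]'
python3 - <<'E'
from h import *
a=eyes.camera("scene")[230:430,310:530];b=eyes.camera("wrist")[100:420,150:490]
cv2.imwrite("pics/end.png",np.hstack([cv2.resize(a,(440,400),interpolation=2),cv2.resize(b,(340,400))]))
E
```

```text
t: 41.5
tcp_pos: [490.3, -234.9, 143.9]
tcp_rot: [0.0, 0.717, 0.697, 0.0]
force: [-1.0, -0.0, 0.9]
width: 50.4
t: 42.5
tcp_pos: [490.4, -234.9, 241.2]
tcp_rot: [0.001, 0.717, 0.697, 0.0]
force: [-0.5, -1.1, 0.6]
width: 68.5
t: 43.5
tcp_pos: [490.2, -234.8, 278.7]
tcp_rot: [-0.0, 0.717, 0.697, -0.0]
force: [-0.1, 0.3, 0.4]
width: 68.1
```

View pics/end.png

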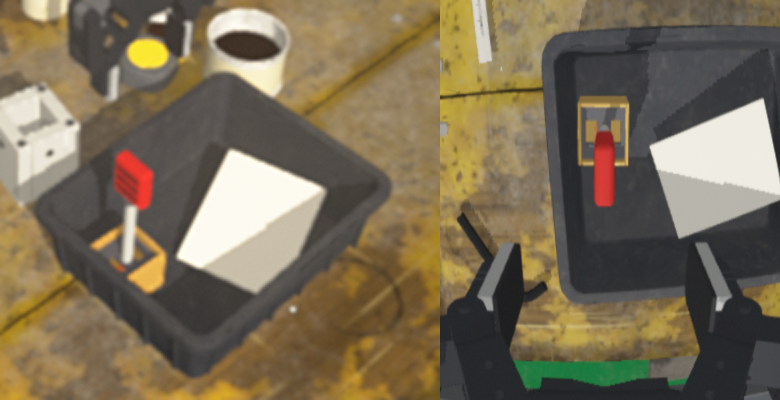

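The insert stands upright in the bin with the key locked and vertical. It looks close to the near wall, so I'll measure its position in the bin before handing in.

```bash
python3 - <<'E'
from h import *
c=eyes.calibration("wrist");im=eyes.camera("wrist");cv2.imwrite("pics/w8.png",im)
hsv=cv2.cvtColor(im,cv2.COLOR_BGR2HSV);H,S,V=[hsv[...,i].astype(int) for i in range(3)]
w=np.zeros(H.shape,bool);w[170:240,260:320]=1
q=np.vstack(blobs((H>8)&(H<28)&(S>110)&(V>90)&w,20)).reshape(-1,2);print(cv2.boundingRect(q),rect(onz("wrist",q,49,c)))
# bin rim outer edges: crop->full scale: u=150+(X-440), v=100+Y*.8
f=lambda X,Y:(150+(X-440),100+Y*.8)
pts=[f(545,45),f(568,296),f(545,100),f(556,200),f(690,28)]
print(onz("wrist",pts,82,c).round(1).tolist())
# dark mask row profile at insert rows
for v in(175,200,225,300):print(v,[int(x) for x in im[v,245:300].max(1)])
# top camera bin rim
t=eyes.camera("top");cv2.imwrite("pics/top8.png",t);g=t.max(2).astype(int)
for u in(430,445,460):print("top col",u,g[270:292,u].tolist(),g[146:166,u].tolist())
for u,v in((430,280),(445,280),(460,280)):print(onz("top",[(u,v)],82).round(1))
E
```

```text
(287, 177, 33, 56) (array([ 479.2, -231.7]), array([55.5, 31.1]), 87.5)
[[440.8, -162.3, 82.0], [449.9, -360.1, 82.0], [438.8, -201.3, 82.0], [444.1, -276.5, 82.0], [567.9, -152.9, 82.0]]
175 [154, 153, 153, 152, 152, 152, 152, 147, 101, 81, 83, 84, 82, 84, 85, 85, 85, 86, 84, 84, 67, 53, 49, 47, 46, 47, 46, 47, 45, 45, 47, 46, 45, 46, 45, 47, 46, 46, 47, 48, 50, 56, 65, 66, 67, 68, 68, 67, 67, 67, 67, 65, 67, 67, 67]
200 [144, 143, 143, 143, 141, 141, 140, 140, 141, 136, 107, 85, 85, 85, 83, 83, 83, 83, 83, 83, 84, 82, 68, 52, 47, 47, 47, 46, 45, 44, 45, 43, 43, 44, 44, 44, 45, 45, 46, 46, 45, 51, 100, 161, 165, 145, 105, 83, 83, 82, 114, 151, 167, 167, 166]
225 [133, 134, 133, 130, 126, 125, 129, 132, 134, 135, 135, 133, 120, 77, 82, 86, 85, 87, 85, 84, 84, 85, 86, 85, 74, 54, 47, 46, 46, 45, 45, 45, 45, 46, 46, 46, 48, 45, 46, 45, 45, 47, 86, 139, 166, 170, 125, 90, 82, 83, 83, 83, 83, 83, 82]
300 [157, 159, 161, 164, 168, 172, 174, 178, 181, 184, 185, 184, 183, 181, 178, 174, 171, 168, 168, 174, 173, 109, 83, 84, 85, 86, 86, 86, 86, 85, 84, 84, 65, 50, 47, 46, 46, 46, 45, 45, 46, 47, 47, 47, 47, 48, 48, 49, 49, 50, 51, 51, 49, 50, 50]
top col 430 [170, 126, 85, 43, 31, 30, 46, 65, 69, 70, 68, 76, 124, 148, 149, 147, 150, 151, 150, 148, 146, 152] [158, 155, 162, 161, 127, 111, 114, 115, 112, 90, 67, 69, 71, 68, 62, 53, 49, 49, 49, 48]
top col 445 [50, 47, 42, 33, 25, 38, 68, 71, 69, 71, 73, 96, 135, 145, 139, 128, 106, 73, 57, 48, 48, 50] [169, 168, 167, 169, 171, 173, 174, 181, 171, 108, 73, 77, 80, 78, 53, 44, 47, 48, 49, 48]
top col 460 [49, 48, 50, 49, 50, 50, 49, 51, 50, 50, 50, 51, 51, 50, 50, 50, 49, 49, 52, 50, 49, 50] [160, 165, 165, 167, 171, 174, 176, 163, 110, 77, 77, 76, 74, 60, 53, 50, 51, 50, 51, 47]
[[ 439.3 -220.2   82. ]]
[[ 438.9 -251.5   82. ]]
[[ 438.6 -282.8   82. ]]
```

```bash
python3 - <<'E'
from h import *
c=eyes.calibration("wrist")
im=cv2.imread("pics/w8.png");g=im.max(2).astype(int)
print("floor edge z3",onz("wrist",[(286,165),(286,175)],3,c).round(1).tolist())
print("outer rim z82",onz("wrist",[(253.2,175),(254.8,200),(257.3,225),(266,300)],82,c).round(1).tolist())
print("insert rim left z49",onz("wrist",[(287,190),(287,200),(287,225)],49,c).round(1).tolist())
for v in(150,165,260,280):print(v,g[v,245:320].tolist())
for v in(140,150):print("right",v,g[v,440:640].tolist()[::3])
print(arm.state()['t'])
E
```

```text
floor edge z3 [[460.8, -195.9, 3.0], [460.4, -206.9, 3.0]]
outer rim z82 [[437.5, -196.8, 82.0], [437.6, -219.4, 82.0], [438.3, -242.6, 82.0], [441.1, -317.9, 82.0]]
insert rim left z49 [[464.4, -216.5, 49.0], [463.9, -226.4, 49.0], [462.8, -251.7, 49.0]]
150 [167, 168, 171, 172, 171, 161, 128, 84, 82, 82, 82, 81, 82, 82, 80, 80, 83, 81, 70, 55, 47, 45, 46, 44, 44, 44, 43, 44, 44, 44, 44, 44, 45, 42, 45, 41, 45, 43, 47, 51, 57, 62, 64, 63, 61, 62, 61, 63, 61, 63, 64, 64, 64, 63, 64, 63, 63, 64, 63, 65, 64, 64, 62, 62, 64, 63, 64, 64, 62, 64, 63, 63, 63, 64, 63]
165 [156, 157, 157, 159, 157, 156, 150, 109, 81, 87, 89, 87, 85, 84, 84, 85, 84, 81, 82, 69, 53, 47, 47, 44, 46, 46, 46, 46, 46, 48, 46, 46, 45, 47, 45, 46, 47, 47, 47, 50, 54, 60, 64, 64, 65, 66, 67, 66, 65, 66, 65, 66, 66, 65, 66, 65, 65, 65, 67, 66, 67, 67, 67, 69, 69, 69, 67, 67, 66, 65, 64, 65, 64, 64, 64]
260 [127, 129, 130, 129, 126, 121, 118, 115, 118, 127, 134, 141, 144, 145, 149, 149, 118, 85, 82, 85, 86, 84, 84, 84, 83, 82, 81, 75, 60, 45, 45, 44, 46, 46, 46, 48, 44, 46, 45, 44, 45, 44, 45, 43, 43, 45, 48, 53, 59, 6
[... 375 characters left out ...]
66, 64, 64, 63, 61, 62, 64, 64, 64, 65, 63, 65, 66, 66, 66, 64, 64]
right 140 [80, 79, 80, 80, 83, 81, 80, 80, 79, 78, 52, 54, 49, 74, 76, 74, 73, 72, 70, 70, 71, 71, 72, 70, 71, 71, 71, 70, 76, 84, 86, 86, 154, 156, 179, 196, 195, 196, 190, 197, 197, 191, 208, 160, 144, 141, 137, 133, 143, 195, 181, 156, 156, 165, 162, 155, 161, 161, 161, 163, 160, 161, 159, 149, 149, 153, 147]
right 150 [83, 84, 84, 81, 79, 59, 60, 58, 58, 60, 60, 60, 61, 64, 84, 66, 60, 59, 61, 61, 58, 60, 63, 61, 60, 60, 61, 61, 61, 75, 87, 86, 148, 162, 165, 170, 169, 163, 144, 139, 148, 154, 167, 166, 162, 168, 163, 143, 133, 140, 141, 147, 162, 157, 144, 141, 146, 142, 152, 149, 152, 154, 152, 151, 150, 145, 147]
43.7
```

```bash
python3 - <<'E'
from h import *
c=eyes.calibration("wrist");ct=eyes.calibration("top")
print("wrist far rim",onz("wrist",[(440+31.5*3,140),(440+31.5*3,150)],82,c).round(1).tolist())
t=cv2.imread("pics/top8.png");g=t.max(2).astype(int)
# near edge: col 430 transition ~v=281.7 ; far ~155 ; col 445 280.. ; far 155
print("top near/far",onz("top",[(430,281.7),(430,155.5),(445,281),(445,155)],82,ct).round(1).tolist())
hsv=cv2.cvtColor(t,cv2.COLOR_BGR2HSV);H,S,V=[hsv[...,i].astype(int) for i in range(3)]
w=np.zeros(H.shape,bool);w[225:280,395:445]=1
b=blobs((H>8)&(H<28)&(S>110)&(V>90)&w,5)
for q in b:print(cv2.boundingRect(q),onz("top",[(cv2.boundingRect(q)[0],cv2.boundingRect(q)[1]+cv2.boundingRect(q)[3])],49,ct).round(1))
E
```

```text
wrist far rim [[707.9, -162.4, 82.0], [708.4, -172.3, 82.0]]
top near/far [[435.8, -220.0, 82.0], [710.6, -235.6, 82.0], [436.9, -251.3, 82.0], [711.5, -268.6, 82.0]]
(415, 247, 30, 25) [[ 459.  -197.4   49. ]]
(426, 252, 8, 5) [[ 491.3 -223.    49. ]]
```

```bash
python3 -c "
from station import arm
s=arm.state();print(s['t'],s['tcp_pos'],s['force'],s['width']);print(arm.finish_job())"
```

```text
43.7 [ 490.21017726 -234.81245242  278.87970429] [0.5552913  0.01298941 0.01959221] 68.08397424130071
the job is handed in; nothing more can be done
None
```

I pulled the insert out with the red-handled key and set it down in the black bin with the key still locked in it. I handed the job in at t = 43.7 s of the 69 s allowed; no verdict was reported.

- **Locking:** I felt the plunger at a foot height of about 36 mm. I pressed to about 12.7 N, turned the key 90° and let it spring up until it seated.
- **Drawing out:** Sideways force reached about 6 N early in the lift. I shifted the arm about 2 mm and the insert then hung free at about 3.4 N. It rose to about 130 mm above the bench, above the 110 mm needed.
- **Setting down:** The insert touched the bin floor at about 4 N of force, and then I released the key and backed off.

**Last checks:**
- **Pictures:** The final picture shows the insert upright in the bin, the key standing across the slot, and the gripper clear of both. I did not measure how far the oiler and the tape measure had moved; nothing I did came near them.
- **Position in the bin:** Along the bin's x, the estimates of the insert's position disagree. Both walls' rims give about -85 mm, the near wall's rim about -87 mm and the floor edge about -92 mm, against a limit of -95 mm. I trusted the rim values and left it there. Along y it sits at about +23 mm, well inside the limit.

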